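Check a slatted seat panel for a proud slat with a straightedge

TASK

Check whether the five-slat seat panel is flat: lay the long aluminium straightedge across the middle of its slats, square to them and centred on the middle slat, setting it down (not dropping it) and letting go. Then press its left end (as the robot sees it) firmly down until it rocks over and stops, and after that its right end likewise. Leave the straightedge lying across the panel.

Things in the scene. Friction and masses are not known exactly. Their poses are not given: they have to be found in the camera images.
- straightedge: Loose bare-aluminium square bar, 260 mm long, 30 mm wide, 30 mm high, about 0.3 kg, lying on the bench roughly along the robot's forward direction. Grip it across its width at mid-length. Origin: centre of its underside; x along its length, z up. Not the 110 mm aluminium offcut of the same section, nor the timber batten.
- end_a (a point): Point on the straightedge's top face, 10 mm in from its +x end (120 mm from mid-length), 30 mm above its underside. The two ends look alike; either may be laid to the left.
- end_b (a point): The same point at its -x end.
- slat_panel: Fixed purple slatted wooden panel: five slats 200 long, 30 wide, 42 mm pitch (198 mm over all), on two rails, held by four wooden dogs 26 mm high at the slats' ends. Origin: centre of its underside, on the bench; x along the slats (roughly ahead of the robot), y across them (roughly to its left), z up. Slat tops 34 mm above the bench, the middle one 38. Not the small three-slat panel.
- middle_slat (a point): Centre of the middle slat's top, 38 mm above the bench, 4 mm proud of the rest: here goes the middle of the straightedge's underside. It sits level there; an end pressed (1 N starts it, 5 N or more is firm) drops about 5 mm, tipping it 2.7 degrees until it stops on the outer slat; let go, it rocks back level.

How it is judged:
By the outcome, as a careful person would: the job done as asked, in the order asked, and still so for the second after the job is handed in, with the robot touching nothing.
It also fails if it takes over 53 s, if anything falls off the work surface, if the arm or the gripper's body presses on something with over 40 N, if the wrist force passes 120 N, or if a joint passes its speed limit or range.

ROBOT

A 6-joint arm with a two-finger parallel gripper is mounted at the origin on the work surface. World frame = base frame: x ahead of the robot, y to its left, z up, the work surface at z = 0. Lengths are in m, angles in rad, forces in N, time in s.
With the tool pointing down it reaches from about 0.25 to 0.775 m from the base axis. Payload 4 kg.
Tool frame: the origin (TCP) lies at the very end of the fingers, on their centre line; the grasp point (between the pads) lies 19 mm behind it; z points along the fingers, y is the direction in which the jaws open and shut (so a half turn about z gives the same grasp; the last joint's range is limited). The gripper opens to 85 mm and grips with 20 to 120 N. Pads are 22 mm wide; open, the fingers measure 114 mm over their backs; the gripper's body (76 mm by 85 mm) begins 54 mm behind the grasp point. The pads swing forward as they close: fully open they stand 13 mm farther back than shut.
Start: joints at [-1.356, 0.087, 1.371, -0, 1.684, -0.103], TCP at [0.172, -0.522, 0.231] pointing down, gripper open.
Joint ranges: [-3.1, 3.1], [-0.76, 2.03], [0.27, 2.55], [-1.08, 4.22], [0.17, 2.65], [-2.57, 2.57]. Speed limits (rad/s): [2.79, 2.79, 3.14, 3.14, 3.14, 3.14].

INTERFACE

Orientations are given as a unit quaternion [x, y, z, w].
In Python, from plant import sensors, optics, order gives the robot as it stands.
- The arm moves only by the tool step_arm, never from a script. Its argument "commands" is a list of rows, each a list of 7 numbers: the gripper's target within -1 to 1 (fully open at 1, half-way at 0, shut at -1), then the shift along the tool's x, y, z in cm, then the turn, a rotation vector about the tool's x, y, z in degrees. A call has 1 to 12 rows; each row is the pose to reach, as a shift and turn from the pose measured when the call began, along the tool's axes at that moment; what a row does not reach only later rows make up. A row lasts 1/8 s, in which the tool goes at most 62.5 mm and 10.7 degrees, less where a joint would pass 70% of its speed; a pose out of reach is approached as far as the arm can. A call with a gripper value outside its range is refused whole. The fingers move at their own pace and stop on an object; the grip force is fixed at half the most. Time passes only in rows, so rows that repeat a pose let the fingers close. It gives the time, the measured TCP pose, the force and the opening at its end, in the units of the state.
- sensors.get_obs(): the state, without advancing time (a new reading comes with each control period).
- optics.capture(name): name is "scene" or "top"; returns the picture (480x640x3 uint8, red, green, blue); there is no depth.
- optics.camera_info(name): a dict with "fx", "fy", "cx", "cy" (pixels), "pose" (4x4, takes a point from camera to world coordinates). Camera axes: x right, y up, looking along -z (the intrinsics and any distortion apply to the point x, -y, -z); pixel columns grow to the right and rows downward; lengths in m; the calibration is good to about 2 mm. A picture is of the moment at which its call begins. camera_info takes no time and is no camera call.
- order.close_job(): hands the job in, once; it reports no verdict.
The state is a dict: "time": time; "q": joint angles; "qd": joint speeds; "joint_efforts": joint torques, N m; "position": TCP position; "tcp_rot": TCP orientation; "ft_force": force on the tool from outside, world axes, zero at the start; "wrist_torque": the same for the moment, N m; "finger_gap": opening from 0.0 (shut) to 1.0 (fully open).
Only numpy, scipy, OpenCV 4.12 (cv2) and the standard library are available. Lean on these libraries where they do the work, as an engineer would, in place of code of your own. Each camera call takes 0.05 s, during which the arm holds its last target.

## Working session

There is one attempt and no reset: what is moved stays moved. The work goes in short steps, Python scripts to look and compute and a tool call to move; the robot and the scene stay as the last step left them, time stands still between calls to the robot, and variables do not carry over. Pictures are saved under pics/ and viewed, and the job is handed in when it is done.

Besides the shell and the picture viewer there is one more tool, called as name([rows], argument=value, ...), one row to a line, values as JSON. step_arm: Moves the arm, as the interface text tells. Its arguments: {"type":"object","properties":{"commands":{"type":"array"}},"required":["commands"]}

```bash
mkdir -p pics; ls; python3 - <<'E'
from plant import sensors, optics
import cv2
o=sensors.get_obs()
print({k:o[k] for k in('time','position','tcp_rot','ft_force','finger_gap')})
for n in('scene','top'):
    cv2.imwrite(f'pics/{n}0.png',optics.capture(n)[:,:,::-1]); print(n,optics.camera_info(n))
E
```

```text
pics
{'time': 0.0, 'position': array([ 0.17175735, -0.5219601 ,  0.23007417]), 'tcp_rot': array([ 9.87399952e-01,  1.58240240e-01, -5.91447499e-05, -1.16516276e-03]), 'ft_force': array([-0.16751804,  0.36813048,  0.38050363]), 'finger_gap': 1.004260431985121}
scene {'fx': 438.2354113804346, 'fy': 438.2354113804346, 'cx': 317.75263692397476, 'cy': 234.04648628845476, 'pose': array([[ 0.16720764, -0.68752327,  0.70664939,  1.02018996],
       [ 0.98574151,  0.10287655, -0.13315441, -0.08994174],
       [ 0.0188491 ,  0.71883807,  0.69492197,  0.54471651],
       [ 0.        ,  0.        ,  0.        ,  1.        ]])}
top {'fx': 580.718203975959, 'fy': 580.718203975959, 'cx': 322.14640114383496, 'cy': 246.19791578027355, 'pose': array([[ 0.01675407,  0.99635986, -0.08358425,  0.48334005],
       [-0.99967985,  0.01510717, -0.02029719, -0.01106622],
       [-0.01896058,  0.08389755,  0.99629398,  1.02017898],
       [ 0.        ,  0.        ,  0.        ,  1.        ]])}
```

View pics/top0.png

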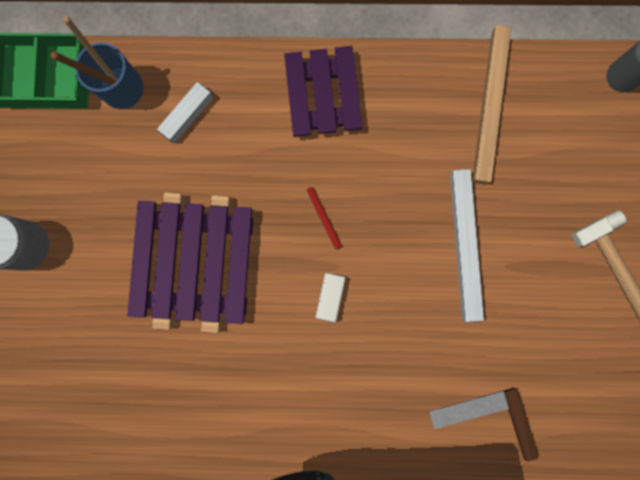

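View pics/scene0.png

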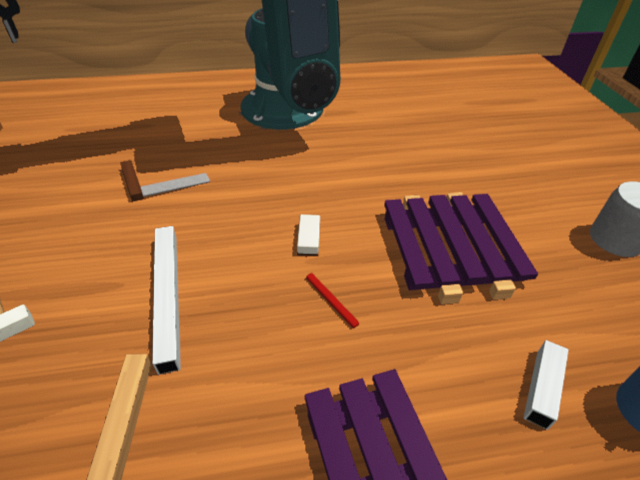

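```bash
python3 - <<'E'
import cv2
i=cv2.imread('pics/top0.png')
cv2.imwrite('pics/c1.png',cv2.resize(i[185:335,120:265],None,fx=4,fy=4,interpolation=cv2.INTER_CUBIC))
cv2.imwrite('pics/c2.png',cv2.resize(i[160:330,420:520],None,fx=3.5,fy=3.5,interpolation=cv2.INTER_CUBIC))
E
```

```text
(no output)
```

View pics/c1.png

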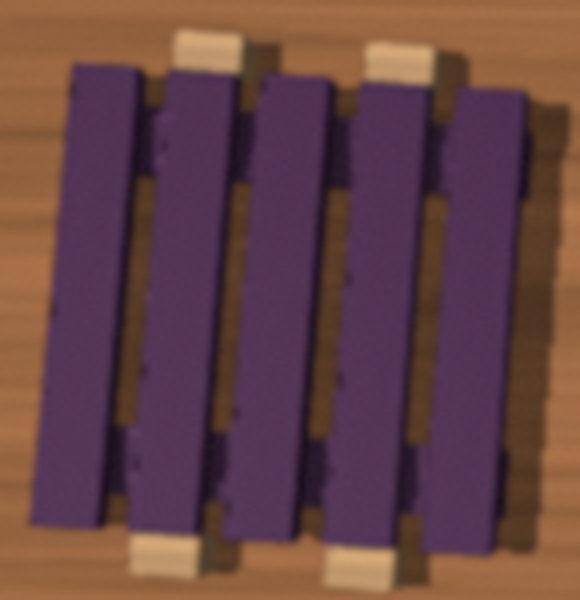

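View pics/c2.png

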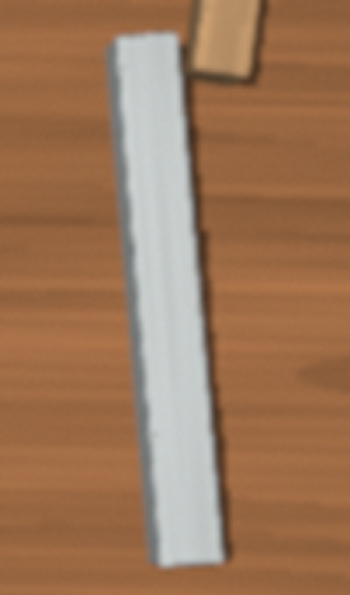

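```bash
cat > h.py <<'E'
import numpy as np, cv2
from plant import sensors, optics
from scipy.spatial.transform import Rotation as R
def ray(n,px,z):
    c=optics.camera_info(n); P=c['pose']
    out=[]
    for u,v in np.atleast_2d(px):
        d=P[:3,:3]@np.array([(u-c['cx'])/c['fx'],-(v-c['cy'])/c['fy'],-1]); o=P[:3,3]
        out.append(o+d*(z-o[2])/d[2])
    return np.array(out)
def proj(n,p):
    c=optics.camera_info(n); P=c['pose']
    q=(np.atleast_2d(p)-P[:3,3])@P[:3,:3]
    return np.c_[c['cx']+c['fx']*q[:,0]/-q[:,2], c['cy']+c['fy']*q[:,1]/q[:,2]]
E
python3 - <<'E'
from h import *
def cr(p,s,o): return (np.array(p)+.5)/s-.5+np.array(o)
def rep(nm,p,z):
    w=ray('top',p,z)[:,:2]; TL,TR,BR,BL=w
    a=(TL+TR)/2-(BL+BR)/2
    print(nm,w.mean(0).round(4),'len',np.linalg.norm(a).round(4),'wid',np.linalg.norm((TL+BL-TR-BR)/2).round(4),'ang',np.degrees(np.arctan2(a[1],a[0])).round(2))
o=(120,185)
rep('L',cr([(73,65),(140,67),(103,527),(31,525)],4,o),.034)
rep('M',cr([(265,75),(332,78),(296,541),(226,540)],4,o),.038)
rep('Rr',cr([(458,89),(527,92),(493,553),(424,551)],4,o),.034)
rep('all',cr([(73,65),(527,92),(493,553),(31,525)],4,o),.034)
s=cr([(115,35),(177,33),(222,563),(158,567)],3.5,(420,160))
rep('SE',s,.03)
o=sensors.get_obs();print(R.from_quat(o['tcp_rot']).as_matrix().round(3))
# overlay check in scene
i=cv2.imread('pics/scene0.png')
for p in proj('scene',ray('top',s,.03)): cv2.circle(i,tuple(p.round().astype(int).tolist()),2,(0,0,255),-1)
for p,z in [((73,65),.034),((527,92),.034),((493,553),.034),((31,525),.034)]:
    q=proj('scene',ray('top',cr(p,4,(120,185)),z))[0]; cv2.circle(i,tuple(q.round().astype(int).tolist()),2,(0,255,0),-1)
cv2.imwrite('pics/ov0.png',cv2.resize(i[170:390,130:550],None,fx=1.9,fy=1.9))
E
```

```text
L [0.5409 0.3182] len 0.1975 wid 0.03 ang -2.47
M [0.5366 0.234 ] len 0.198 wid 0.0293 ang -2.58
Rr [0.5327 0.151 ] len 0.1972 wid 0.0295 ang -2.57
all [0.5367 0.2347] len 0.1973 wid 0.197 ang -2.68
SE [ 0.5733 -0.2386] len 0.26 wid 0.0306 ang 4.47
[[ 0.95   0.312 -0.   ]
 [ 0.312 -0.95   0.002]
 [ 0.    -0.002 -1.   ]]
```

View pics/ov0.png

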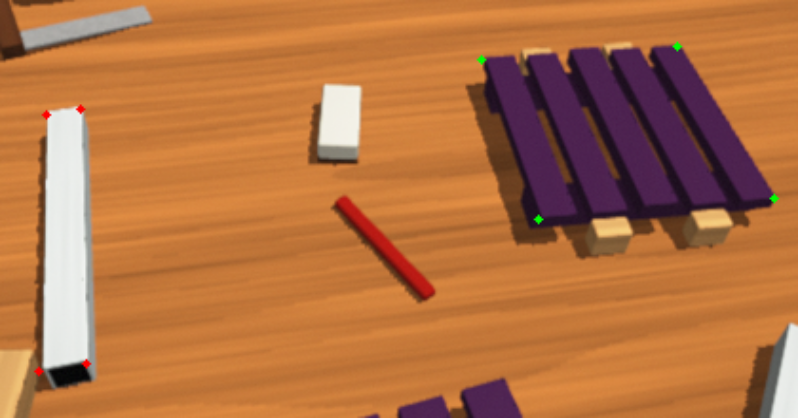

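```bash
cat >> h.py <<'E'
def go(p,yaw):
    o=sensors.get_obs(); Rm=R.from_quat(o['tcp_rot'])
    c,s=np.cos(np.radians(yaw)),np.sin(np.radians(yaw))
    T=R.from_matrix([[c,s,0],[s,-c,0],[0,0,-1]])
    print('t',o['time'],'pos',o['position'].round(4),'yaw',np.degrees(np.arctan2(*Rm.as_matrix()[[1,0],[0,0]])).round(2),'F',o['ft_force'].round(2),'gap',round(o['finger_gap'],3))
    print('shift cm',(Rm.inv().apply(np.array(p)-o['position'])*100).round(2),'rot deg',np.degrees((Rm.inv()*T).as_rotvec()).round(2))
E
python3 -c "
from h import *
go([.5733,-.2386,.11],4.47)"
```

```text
t 0.1 pos [ 0.1718 -0.522   0.2302] yaw 18.21 F [ 0.7   0.05 -0.51] gap 1.002
shift cm [ 47.   -14.35  12.06] rot deg [-0.12  0.   13.74]
```

step_arm([
  [1, 47, -14.35, 4, 0, 0, 13.74],
  [1, 47, -14.35, 6, 0, 0, 13.74],
  [1, 47, -14.35, 8, 0, 0, 13.74],
  [1, 47, -14.35, 12.06, -0.12, 0, 13.74],
  [1, 47, -14.35, 12.06, -0.12, 0, 13.74],
  [1, 47, -14.35, 12.06, -0.12, 0, 13.74],
  [1, 47, -14.35, 12.06, -0.12, 0, 13.74],
  [1, 47, -14.35, 12.06, -0.12, 0, 13.74],
  [1, 47, -14.35, 12.06, -0.12, 0, 13.74],
  [1, 47, -14.35, 12.06, -0.12, 0, 13.74],
  [1, 47, -14.35, 12.06, -0.12, 0, 13.74],
  [1, 47, -14.35, 12.06, -0.12, 0, 13.74],
])

```text
time: 1.6
position: [0.5726, -0.2401, 0.1111]
tcp_rot: [0.999, 0.038, 0.001, 0.001]
ft_force: [-1.0, 1.0, 0.4]
finger_gap: 0.998
```

```bash
python3 -c "
from h import *
go([.5733,-.2386,.006],4.47)
cv2.imwrite('pics/s1.png',optics.capture('scene')[:,:,::-1])"
```

```text
t 1.6 pos [ 0.5726 -0.2401  0.1111] yaw 4.34 F [-0.98  1.04  0.37] gap 0.998
shift cm [ 0.07 -0.15 10.51] rot deg [ 0.06 -0.06 -0.13]
```

View pics/s1.png

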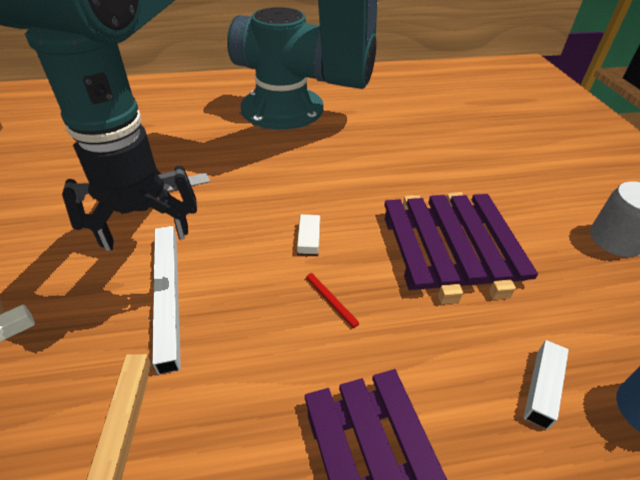

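The gripper hovers over the bar with its jaws across it (fingertips at about (105,240) and (190,225), bar at (165,300)). Next I descend and close.

step_arm([
  [1, 0.07, -0.15, 3, 0, 0, -0.13],
  [1, 0.07, -0.15, 6, 0, 0, -0.13],
  [1, 0.07, -0.15, 8.5, 0, 0, -0.13],
  [1, 0.07, -0.15, 10.5, 0, 0, -0.13],
  [1, 0.07, -0.15, 10.5, 0, 0, -0.13],
  [0, 0.07, -0.15, 10.5, 0, 0, -0.13],
  [-1, 0.07, -0.15, 10.5, 0, 0, -0.13],
  [-1, 0.07, -0.15, 10.5, 0, 0, -0.13],
  [-1, 0.07, -0.15, 10.5, 0, 0, -0.13],
  [-1, 0.07, -0.15, 10.5, 0, 0, -0.13],
  [-1, 0.07, -0.15, 10.5, 0, 0, -0.13],
  [-1, 0.07, -0.15, 10.5, 0, 0, -0.13],
])

```text
time: 3.15
position: [0.5743, -0.2388, 0.0073]
tcp_rot: [0.999, 0.039, 0.002, 0.001]
ft_force: [-0.9, 1.4, 5.3]
finger_gap: 0.336
```

```bash
python3 -c "
from h import *
go([.5733,-.2386,.12],4.47)"
```

```text
t 3.15 pos [ 0.5743 -0.2388  0.0073] yaw 4.48 F [-0.86  1.37  5.28] gap 0.336
shift cm [-6.000e-02 -1.000e-02 -1.127e+01] rot deg [ 0.12 -0.18  0.01]
```

step_arm([
  [-1, 0, 0, -1, 0, 0, 0],
  [-1, 0, 0, -3, 0, 0, 0],
  [-1, 0, 0, -6, 0, 0, 0],
  [-1, 0, 0, -9, 0, 0, 0],
  [-1, 0, 0, -12, 0, 0, 0],
  [-1, 0, 0, -12, 0, 0, 0],
])

```text
time: 3.9
position: [0.5758, -0.2396, 0.1317]
tcp_rot: [0.999, 0.039, 0.005, 0.003]
ft_force: [-0.2, -0.1, -2.3]
finger_gap: 0.341
```

```bash
python3 -c "
from h import *
go([.5367,.2346,.127],87.43)"
```

```text
t 3.9 pos [ 0.5758 -0.2396  0.1317] yaw 4.48 F [-0.23 -0.13 -2.3 ] gap 0.341
shift cm [ -0.19 -47.58   0.17] rot deg [  0.71  -0.2  -82.95]
```

step_arm([
  [-1, -0.2, -5, 0.17, 0, 0, -8],
  [-1, -0.2, -10, 0.17, 0, 0, -17],
  [-1, -0.2, -15, 0.17, 0, 0, -26],
  [-1, -0.2, -20, 0.17, 0, 0, -35],
  [-1, -0.2, -25, 0.17, 0, 0, -44],
  [-1, -0.2, -30, 0.17, 0, 0, -53],
  [-1, -0.2, -35, 0.17, 0, 0, -62],
  [-1, -0.2, -40, 0.17, 0, 0, -71],
  [-1, -0.2, -45, 0.17, 0, 0, -78],
  [-1, -0.2, -47.6, 0.17, 0.71, -0.2, -82.95],
  [-1, -0.2, -47.6, 0.17, 0.71, -0.2, -82.95],
  [-1, -0.2, -47.6, 0.17, 0.71, -0.2, -82.95],
])

```text
time: 5.4
position: [0.5361, 0.2339, 0.1257]
tcp_rot: [0.723, 0.691, -0.001, -0.0]
ft_force: [-0.6, 0.3, -2.7]
finger_gap: 0.336
```

```bash
python3 -c "
from h import *
go([.5367,.2356,.075],87.43)
i=optics.capture('top')[:,:,::-1];cv2.imwrite('pics/t2.png',i)
cv2.imwrite('pics/t2c.png',cv2.resize(i[180:340,60:320],None,fx=3,fy=3,interpolation=cv2.INTER_CUBIC))
i=optics.capture('scene')[:,:,::-1];cv2.imwrite('pics/s2.png',i)"
```

```text
t 5.4 pos [0.5361 0.2339 0.1257] yaw 87.37 F [-0.63  0.26 -2.69] gap 0.336
shift cm [0.19 0.07 5.07] rot deg [-0.11  0.1  -0.06]
```

View pics/t2c.png

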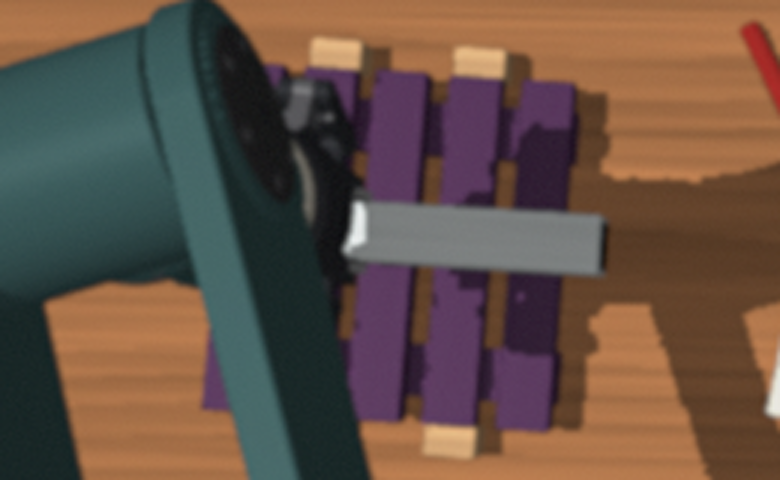

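View pics/s2.png

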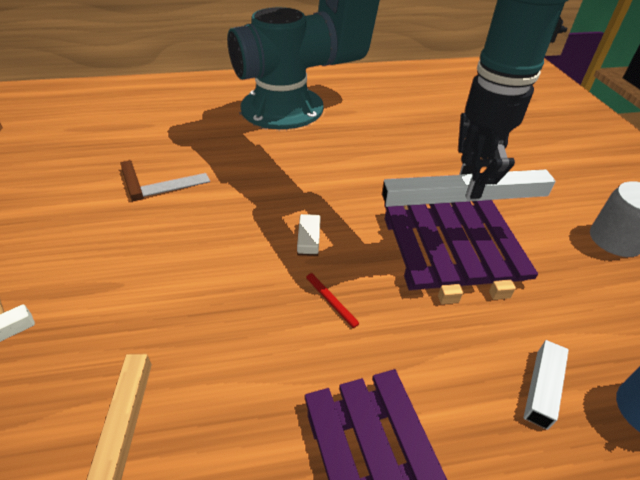

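The bar is held square above the panel. Next I lower it to just above the slat and check its position.

step_arm([
  [-1, 0.19, 0.07, 2.5, 0, 0, -0.06],
  [-1, 0.19, 0.07, 5, -0.1, 0.1, -0.06],
  [-1, 0.19, 0.07, 6.5, -0.1, 0.1, -0.06],
  [-1, 0.19, 0.07, 7.0, -0.1, 0.1, -0.06],
  [-1, 0.19, 0.07, 7.0, -0.1, 0.1, -0.06],
  [-1, 0.19, 0.07, 7.0, -0.1, 0.1, -0.06],
])

```text
time: 6.25
position: [0.5381, 0.2355, 0.0577]
tcp_rot: [0.723, 0.691, 0.002, 0.001]
ft_force: [-0.3, -0.9, -1.9]
finger_gap: 0.339
```

```bash
python3 -c "
from h import *
go([.5367,.2356,.0453],87.43)
i=optics.capture('top')[:,:,::-1]
cv2.imwrite('pics/t3c.png',cv2.resize(i[190:330,110:280],None,fx=4,fy=4,interpolation=cv2.INTER_CUBIC))
i=optics.capture('scene')[:,:,::-1]
cv2.imwrite('pics/s3c.png',cv2.resize(i[150:310,360:570],None,fx=3.5,fy=3.5,interpolation=cv2.INTER_CUBIC))
"
```

```text
t 6.25 pos [0.5381 0.2355 0.0577] yaw 87.37 F [-0.29 -0.91 -1.87] gap 0.339
shift cm [-0.   -0.14  1.24] rot deg [ 0.18 -0.09 -0.06]
```

View pics/t3c.png

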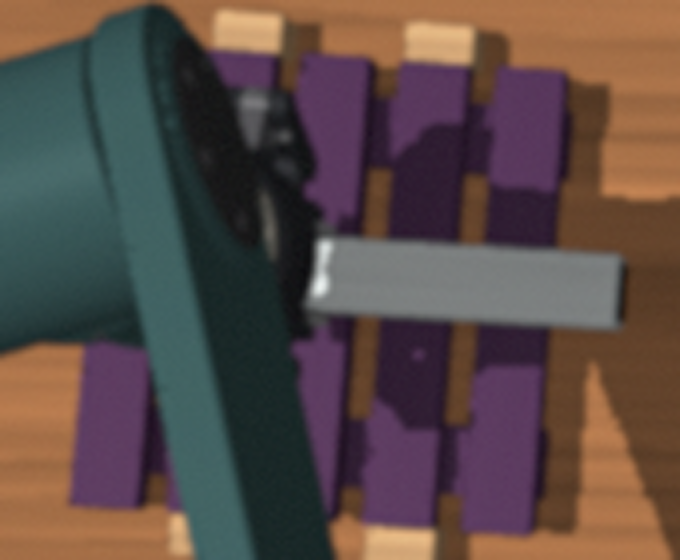

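View pics/s3c.png

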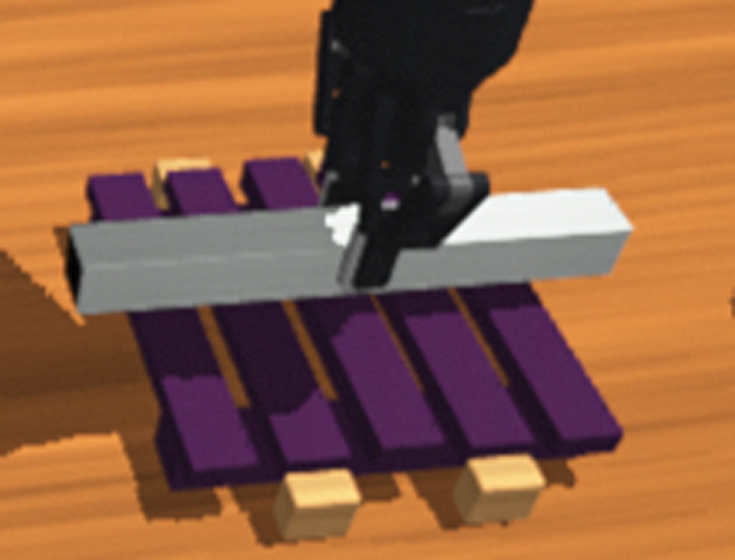

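```bash
python3 -c "
from h import *
cr=lambda p,s,o:(np.array(p)+.5)/s-.5+np.array(o)
z=.0804
r=ray('top',cr([(622,256),(617,327)],4,(110,190)),z)
print(r.round(4), r.mean(0))
l=ray('scene',cr([(604,189),(632,229)],3.5,(360,150)),z);print(l.round(4),l.mean(0))
r2=ray('scene',cr([(67,228),(80,257)],3.5,(360,150)),z);print('r scene',r2.round(4),r2.mean(0))
# panel in scene: L outer slat near(far x) end corners
q=ray('scene',cr([(90,178),(148,175)],3.5,(360,150)),.034);print('slat R near end',q.round(4))
q=ray('scene',cr([(192,468),(253,462),(562,440),(622,432)],3.5,(360,150)),.034);print('far corners',q.round(4))
q=ray('top',cr([(73,65),(140,67),(458,89),(527,92)],4,(120,185)),.034);print('top far corners',q.round(4))
"
```

```text
[[0.5487 0.1006 0.0804]
 [0.5198 0.1019 0.0804]] [0.53422481 0.10123191 0.0804    ]
[[0.5291 0.3648 0.0804]
 [0.5578 0.3629 0.0804]] [0.54343003 0.36381956 0.0804    ]
r scene [[0.5187 0.1033 0.0804]
 [0.5386 0.1039 0.0804]] [0.52867444 0.10357193 0.0804    ]
slat R near end [[0.4321 0.1451 0.034 ]
 [0.4341 0.176  0.034 ]]
far corners [[0.6281 0.1346 0.034 ]
 [0.6289 0.1619 0.034 ]
 [0.6378 0.3022 0.034 ]
 [0.6375 0.3311 0.034 ]]
top far corners [[0.6398 0.3285 0.034 ]
 [0.6393 0.2994 0.034 ]
 [0.6316 0.1615 0.034 ]
 [0.6307 0.1317 0.034 ]]
```

Both cameras put the bar about 3 mm too far right and about 3 mm too far ahead of the panel centre. I'll correct this while lowering gently.

step_arm([
  [-1, 0.32, -0.3, 0, 0.2, -0.1, 0],
  [-1, 0.32, -0.3, 0.4, 0.2, -0.1, 0],
  [-1, 0.32, -0.3, 0.7, 0.2, -0.1, 0],
  [-1, 0.32, -0.3, 0.9, 0.2, -0.1, 0],
  [-1, 0.32, -0.3, 0.9, 0.2, -0.1, 0],
  [-1, 0.32, -0.3, 0.9, 0.2, -0.1, 0],
])

```text
time: 7.1
position: [0.5352, 0.2389, 0.0486]
tcp_rot: [0.723, 0.691, -0.0, -0.0]
ft_force: [-0.4, -0.2, -2.7]
finger_gap: 0.339
```

```bash
python3 -c "
from h import *
go([.5352,.2385,.0453],87.43)
i=optics.capture('top')[:,:,::-1]
cv2.imwrite('pics/t4c.png',cv2.resize(i[190:330,110:280],None,fx=4,fy=4,interpolation=cv2.INTER_CUBIC))
i=optics.capture('scene')[:,:,::-1]
cv2.imwrite('pics/s4c.png',cv2.resize(i[150:310,360:570],None,fx=3.5,fy=3.5,interpolation=cv2.INTER_CUBIC))
"
```

```text
t 7.1 pos [0.5352 0.2389 0.0486] yaw 87.38 F [-0.43 -0.21 -2.7 ] gap 0.339
shift cm [-0.04  0.01  0.33] rot deg [-0.03  0.01 -0.05]
```

View pics/t4c.png

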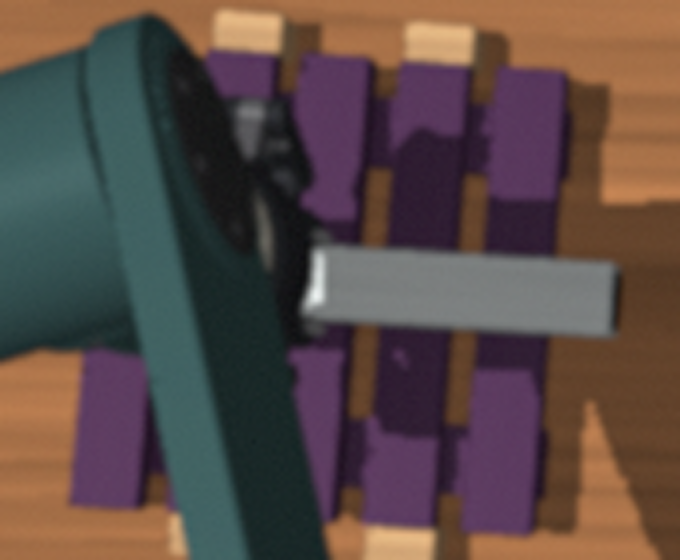

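View pics/s4c.png

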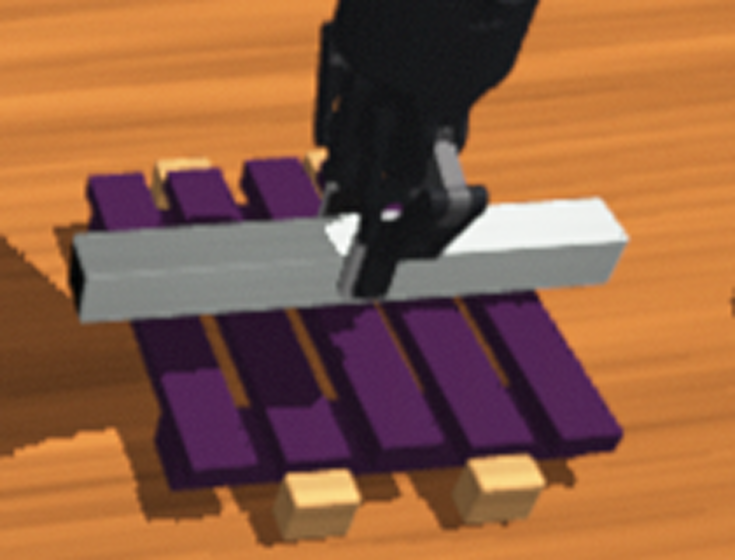

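```bash
python3 -c "
from h import *
cr=lambda p,s,o:(np.array(p)+.5)/s-.5+np.array(o)
z=.0713
r=ray('top',cr([(617,263),(612,335)],4,(110,190)),z);print(r.round(4), r.mean(0))
l=ray('scene',cr([(600,199),(628,239)],3.5,(360,150)),z);print(l.round(4),l.mean(0))
print(ray('top',cr([(303,57),(371,62),(330,517)],4,(110,190)),.038))
"
```

```text
[[0.5464 0.1036 0.0713]
 [0.5168 0.1049 0.0713]] [0.53161013 0.10429468 0.0713    ]
[[0.5261 0.3679 0.0713]
 [0.555  0.3661 0.0713]] [0.54058005 0.36697776 0.0713    ]
[[0.63504737 0.24485662 0.038     ]
 [0.63328718 0.21549536 0.038     ]
 [0.43938981 0.22624457 0.038     ]]
```

The bar is now centred to within 1 mm. Setting down slowly.

step_arm([
  [-1, 0, 0, 0.1, 0, 0, 0],
  [-1, 0, 0, 0.2, 0, 0, 0],
  [-1, 0, 0, 0.3, 0, 0, 0],
  [-1, 0, 0, 0.35, 0, 0, 0],
  [-1, 0, 0, 0.35, 0, 0, 0],
  [-1, 0, 0, 0.35, 0, 0, 0],
])

```text
time: 7.95
position: [0.5352, 0.2389, 0.0453]
tcp_rot: [0.723, 0.691, -0.0, -0.0]
ft_force: [-0.9, -1.1, -0.9]
finger_gap: 0.333
```

step_arm([
  [-1, 0, 0, 0.05, 0, 0, 0],
  [-1, 0, 0, 0.1, 0, 0, 0],
  [-1, 0, 0, 0.1, 0, 0, 0],
])

```text
time: 8.32
position: [0.5352, 0.2389, 0.0453]
tcp_rot: [0.723, 0.691, -0.0, -0.0]
ft_force: [-4.0, -0.8, 5.8]
finger_gap: 0.338
```

step_arm([
  [-0.25, 0, 0, 0, 0, 0, 0],
  [-0.15, 0, 0, 0, 0, 0, 0],
  [0, 0, 0, 0, 0, 0, 0],
  [0.3, 0, 0, 0, 0, 0, 0],
  [0.5, 0, 0, 0, 0, 0, 0],
  [0.5, 0, 0, 0, 0, 0, 0],
  [0.5, 0, 0, 0, 0, 0, 0],
  [0.5, 0, 0, -1, 0, 0, 0],
  [0.5, 0, 0, -4, 0, 0, 0],
  [0.5, 0, 0, -8, 0, 0, 0],
  [0.5, 0, 0, -12, 0, 0, 0],
  [0.5, 0, 0, -12, 0, 0, 0],
])

```text
time: 9.82
position: [0.5378, 0.2398, 0.1713]
tcp_rot: [0.723, 0.691, 0.005, 0.002]
ft_force: [-0.6, 0.1, -0.3]
finger_gap: 0.75
```

```bash
python3 -c "
from h import *
go([.5410,.3545,.15],87.43)
i=optics.capture('top')[:,:,::-1]
cv2.imwrite('pics/t5c.png',cv2.resize(i[190:330,110:280],None,fx=4,fy=4,interpolation=cv2.INTER_CUBIC))
i=optics.capture('scene')[:,:,::-1]
cv2.imwrite('pics/s5c.png',cv2.resize(i[120:310,360:640],None,fx=2.85,fy=2.85,interpolation=cv2.INTER_CUBIC))
"
```

```text
t 9.825 pos [0.5378 0.2398 0.1713] yaw 87.39 F [-0.61  0.1  -0.3 ] gap 0.75
shift cm [11.46 -0.22  2.17] rot deg [ 0.57 -0.22 -0.04]
```

View pics/t5c.png

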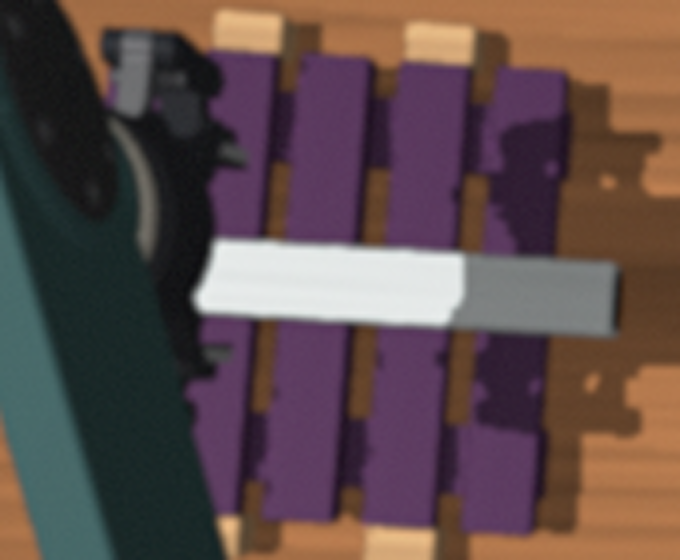

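View pics/s5c.png

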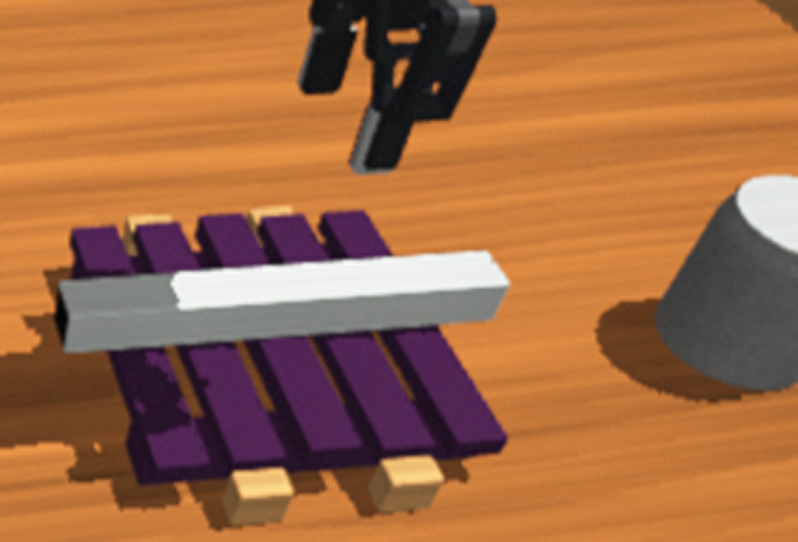

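The bar lies across the panel, free and level. In the top crop its right end is at about (615,299), unchanged from before release. Next: shut the gripper and go above the left end.

step_arm([
  [-1, 5, -0.2, 2, 0.57, -0.2, 0],
  [-1, 9, -0.2, 4, 0.57, -0.2, 0],
  [-1, 11.5, 0, 6, 0.57, -0.2, 0],
  [-1, 11.5, 0, 7.5, 0.57, -0.2, 0],
  [-1, 11.5, 0, 8, 0.57, -0.2, 0],
  [-1, 11.5, 0, 8, 0.57, -0.2, 0],
  [-1, 11.5, 0, 8, 0.57, -0.2, 0],
])

```text
time: 10.8
position: [0.5415, 0.3533, 0.0875]
tcp_rot: [0.723, 0.69, -0.003, -0.002]
ft_force: [-0.2, 0.0, 0.5]
finger_gap: 0.003
```

```bash
python3 -c "
from h import *
go([.5405,.355,.068],87.43)
i=optics.capture('scene')[:,:,::-1]
cv2.imwrite('pics/s6c.png',cv2.resize(i[120:310,360:640],None,fx=2.85,fy=2.85,interpolation=cv2.INTER_CUBIC))
"
```

```text
t 10.8 pos [0.5415 0.3533 0.0875] yaw 87.32 F [-0.22  0.01  0.52] gap 0.003
shift cm [ 0.17 -0.09  1.95] rot deg [-0.4   0.12 -0.11]
```

View pics/s6c.png

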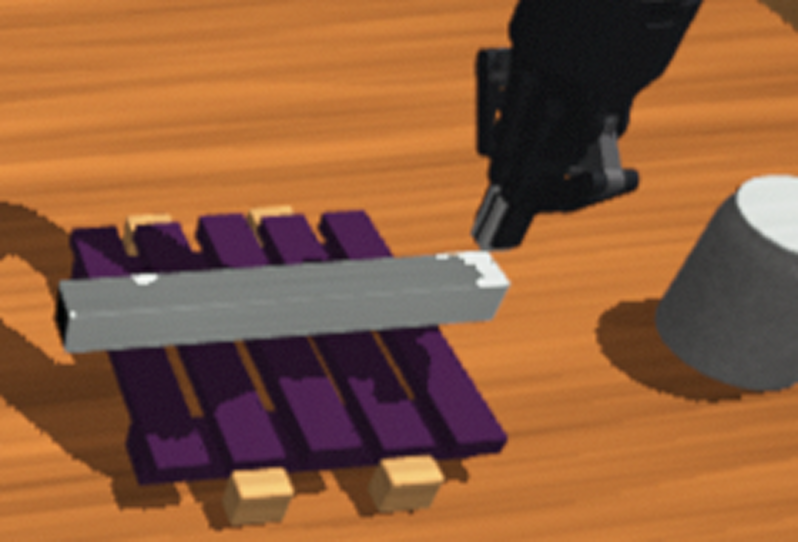

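The shut fingertips stand above the left end at about (490,240), clear of the can. Pressing.

step_arm([
  [-1, 0.1, -0.09, 0.8, -0.4, 0.1, 0],
  [-1, 0.1, -0.09, 1.4, -0.4, 0.1, 0],
  [-1, 0.1, -0.09, 1.8, -0.4, 0.1, 0],
  [-1, 0.1, -0.09, 2.0, -0.4, 0.1, 0],
  [-1, 0.1, -0.09, 2.2, -0.4, 0.1, 0],
  [-1, 0.1, -0.09, 2.4, -0.4, 0.1, 0],
  [-1, 0.1, -0.09, 2.5, -0.4, 0.1, 0],
  [-1, 0.1, -0.09, 2.5, -0.4, 0.1, 0],
])

```text
time: 11.85
position: [0.5408, 0.3547, 0.0634]
tcp_rot: [0.723, 0.69, 0.001, 0.0]
ft_force: [-0.8, 0.4, 2.9]
finger_gap: 0.002
```

```bash
python3 -c "
from h import *
go([.5405,.355,.062],87.43)"
```

```text
t 11.85 pos [0.5408 0.3547 0.0634] yaw 87.33 F [-0.84  0.41  2.92] gap 0.002
shift cm [ 0.03 -0.03  0.14] rot deg [ 0.07 -0.03 -0.1 ]
```

step_arm([
  [-1, 0, 0, 0.1, 0, 0, 0],
  [-1, 0, 0, 0.2, 0, 0, 0],
  [-1, 0, 0, 0.2, 0, 0, 0],
  [-1, 0, 0, 0.2, 0, 0, 0],
])

```text
time: 12.35
position: [0.541, 0.3548, 0.0633]
tcp_rot: [0.723, 0.69, 0.001, 0.001]
ft_force: [-3.0, -1.5, 7.7]
finger_gap: 0.003
```

```bash
python3 -c "
from h import *
go([.5405,.355,.062],87.43)
i=optics.capture('scene')[:,:,::-1]
cv2.imwrite('pics/s7c.png',cv2.resize(i[120:310,360:640],None,fx=2.85,fy=2.85,interpolation=cv2.INTER_CUBIC))
"
```

```text
t 12.35 pos [0.541  0.3548 0.0633] yaw 87.33 F [-2.95 -1.45  7.72] gap 0.003
shift cm [ 0.02 -0.05  0.13] rot deg [ 0.13 -0.05 -0.1 ]
```

View pics/s7c.png

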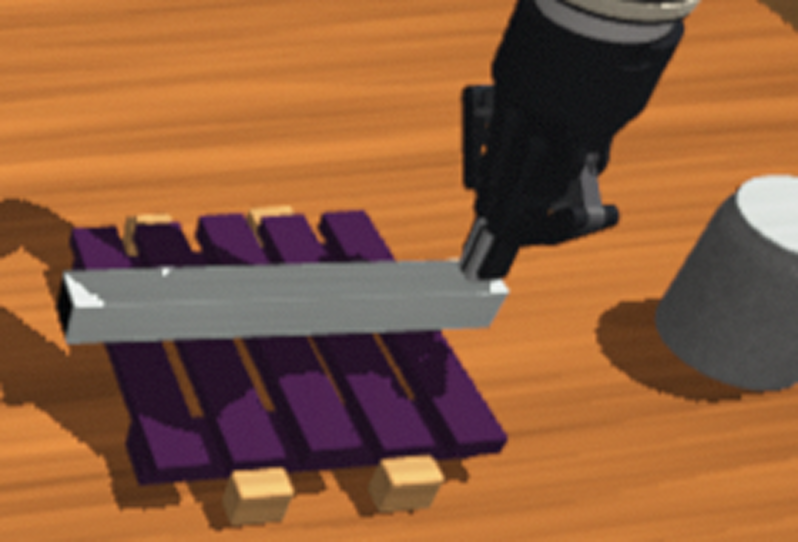

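The bar has tipped onto the left outer slat: its right end rose in the crop from about (62,283) to (65,272), and z stays at 63.3 mm while the force rises. I'll press a bit harder and hold, then lift straight up.

step_arm([
  [-1, 0, 0, 0.12, 0, 0, 0],
  [-1, 0, 0, 0.2, 0, 0, 0],
  [-1, 0, 0, 0.2, 0, 0, 0],
  [-1, 0, 0, 0.2, 0, 0, 0],
])

```text
time: 12.9
position: [0.5411, 0.3548, 0.0633]
tcp_rot: [0.723, 0.69, 0.002, 0.001]
ft_force: [-3.3, -0.7, 8.5]
finger_gap: -0.0
```

step_arm([
  [-1, 0, 0, -0.3, 0, 0, 0],
  [-1, 0, 0, -0.6, 0, 0, 0],
  [-1, 0, 0, -1.2, 0, 0, 0],
  [-1, 0, 0, -3, 0, 0, 0],
  [-1, 0, 0, -5, 0, 0, 0],
  [-1, 0, 0, -5, 0, 0, 0],
])

```text
time: 13.65
position: [0.5428, 0.3557, 0.1174]
tcp_rot: [0.723, 0.69, 0.005, 0.002]
ft_force: [0.3, 0.4, -0.1]
finger_gap: -0.003
```

```bash
python3 -c "
from h import *
go([.530,.1155,.0875],87.43)
i=optics.capture('scene')[:,:,::-1]
cv2.imwrite('pics/s8c.png',cv2.resize(i[120:310,360:640],None,fx=2.85,fy=2.85,interpolation=cv2.INTER_CUBIC))
i=optics.capture('top')[:,:,::-1]
cv2.imwrite('pics/t8c.png',cv2.resize(i[190:330,110:280],None,fx=4,fy=4,interpolation=cv2.INTER_CUBIC))
"
```

```text
t 13.65 pos [0.5428 0.3557 0.1174] yaw 87.33 F [ 0.29  0.41 -0.15] gap -0.003
shift cm [-24.07  -0.18   2.87] rot deg [ 0.53 -0.28 -0.1 ]
```

View pics/s8c.png

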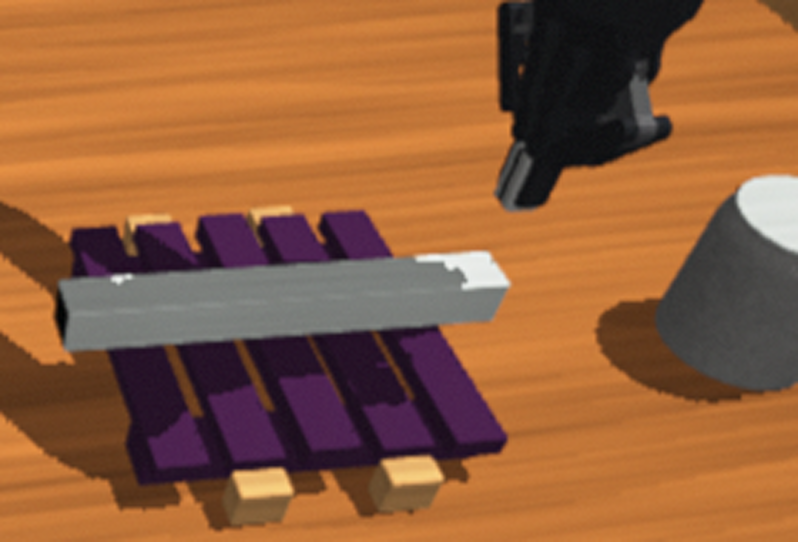

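View pics/t8c.png

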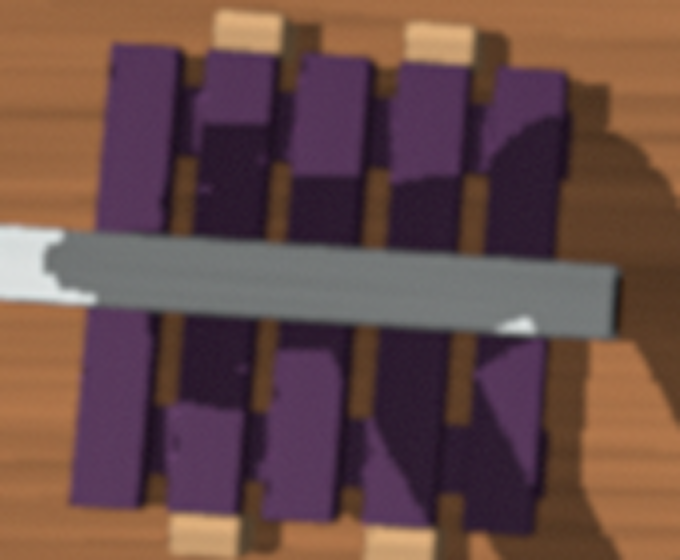

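The bar rocked back level and is still in place. Its right end is at about (616,302) in the top crop, under 1 mm from before. Now the right end.

step_arm([
  [-1, -6, 0, 0, 0.5, -0.3, 0],
  [-1, -12, -0.1, 0, 0.5, -0.3, 0],
  [-1, -18, -0.2, 0, 0.5, -0.3, 0],
  [-1, -23, -0.2, 1, 0.5, -0.3, 0],
  [-1, -24.1, -0.2, 2.3, 0.5, -0.3, 0],
  [-1, -24.1, -0.2, 2.9, 0.5, -0.3, 0],
  [-1, -24.1, -0.2, 2.9, 0.5, -0.3, 0],
  [-1, -24.1, -0.2, 2.9, 0.5, -0.3, 0],
])

```text
time: 14.75
position: [0.5284, 0.1157, 0.0849]
tcp_rot: [0.723, 0.691, -0.002, -0.0]
ft_force: [-0.2, 0.0, -0.1]
finger_gap: -0.003
```

```bash
python3 -c "
from h import *
go([.530,.116,.063],87.43)
i=optics.capture('scene')[:,:,::-1]
cv2.imwrite('pics/s9c.png',cv2.resize(i[120:310,360:640],None,fx=2.85,fy=2.85,interpolation=cv2.INTER_CUBIC))
"
```

```text
t 14.75 pos [0.5284 0.1157 0.0849] yaw 87.45 F [-0.25  0.04 -0.06] gap -0.003
shift cm [0.04 0.17 2.19] rot deg [-0.22  0.16  0.02]
```

View pics/s9c.png

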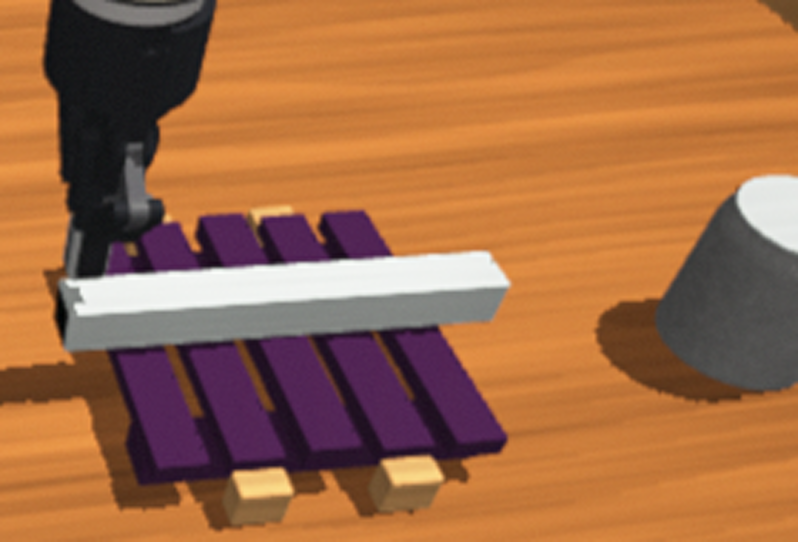

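step_arm([
  [-1, 0.05, 0.15, 0.8, -0.2, 0.1, 0],
  [-1, 0.05, 0.15, 1.3, -0.2, 0.1, 0],
  [-1, 0.05, 0.15, 1.6, -0.2, 0.1, 0],
  [-1, 0.05, 0.15, 1.8, -0.2, 0.1, 0],
  [-1, 0.05, 0.15, 2.0, -0.2, 0.1, 0],
  [-1, 0.05, 0.15, 2.2, -0.2, 0.1, 0],
  [-1, 0.05, 0.15, 2.3, -0.2, 0.1, 0],
  [-1, 0.05, 0.15, 2.35, -0.2, 0.1, 0],
])

```text
time: 15.8
position: [0.5304, 0.1158, 0.0631]
tcp_rot: [0.723, 0.691, 0.0, 0.001]
ft_force: [-3.4, -0.8, 8.5]
finger_gap: -0.004
```

step_arm([
  [-1, 0, 0, 0.1, 0, 0, 0],
  [-1, 0, 0, 0.2, 0, 0, 0],
  [-1, 0, 0, 0.2, 0, 0, 0],
  [-1, 0, 0, 0.2, 0, 0, 0],
])

```text
time: 16.3
position: [0.5307, 0.1157, 0.0631]
tcp_rot: [0.723, 0.691, 0.0, 0.001]
ft_force: [-3.4, -0.8, 9.1]
finger_gap: -0.003
```

```bash
python3 -c "
from h import *
i=optics.capture('scene')[:,:,::-1]
cv2.imwrite('pics/s10c.png',cv2.resize(i[120:310,360:640],None,fx=2.85,fy=2.85,interpolation=cv2.INTER_CUBIC))
"
```

```text
(no output)
```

View pics/s10c.png

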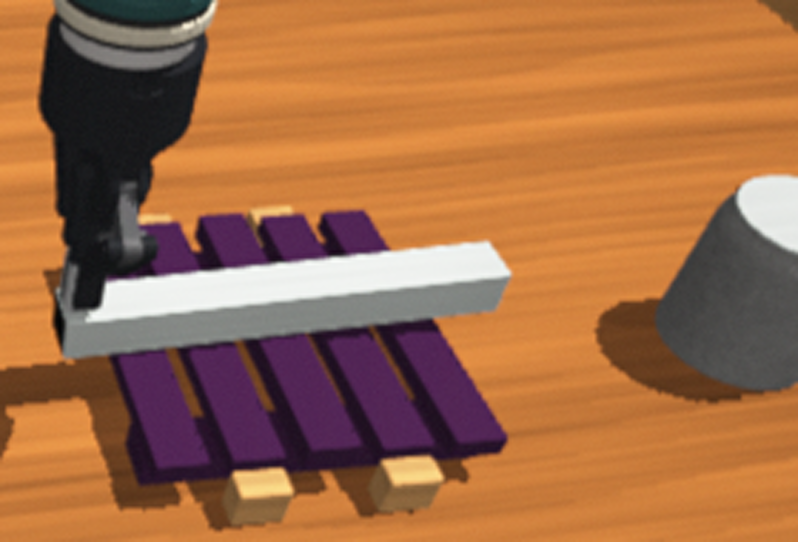

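The bar is tipped fully to the right at 9 N: its left end rose from about (490,252) to (490,242), with z stopped at 63.1 mm. Lifting away.

step_arm([
  [-1, 0, 0, -0.3, 0, 0, 0],
  [-1, 0, 0, -0.6, 0, 0, 0],
  [-1, 0, 0, -1.2, 0, 0, 0],
  [-1, 0, 0, -4, 0, 0, 0],
  [-1, 0, 0, -8, 0, 0, 0],
  [-1, -6, 0, -12, 0, 0, 0],
  [-1, -12, 0, -12, 0, 0, 0],
  [-1, -18, 0, -12, 0, 0, 0],
  [-1, -22, 0, -12, 0, 0, 0],
  [-1, -22, 0, -12, 0, 0, 0],
  [-1, -22, 0, -12, 0, 0, 0],
  [-1, -22, 0, -12, 0, 0, 0],
])

```text
time: 17.85
position: [0.5207, -0.1026, 0.1833]
tcp_rot: [0.722, 0.692, 0.001, 0.001]
ft_force: [0.9, 0.4, 0.4]
finger_gap: -0.003
```

```bash
python3 -c "
from h import *
i=optics.capture('scene')[:,:,::-1]
cv2.imwrite('pics/s11c.png',cv2.resize(i[120:310,360:640],None,fx=2.85,fy=2.85,interpolation=cv2.INTER_CUBIC))
i=optics.capture('top')[:,:,::-1]
cv2.imwrite('pics/t11c.png',cv2.resize(i[180:340,90:290],None,fx=3.7,fy=3.7,interpolation=cv2.INTER_CUBIC))
"
```

```text
(no output)
```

View pics/s11c.png

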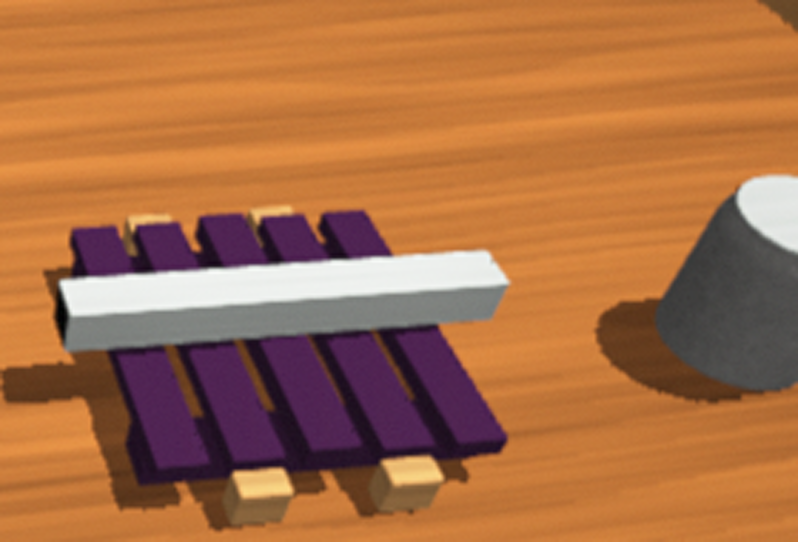

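View pics/t11c.png

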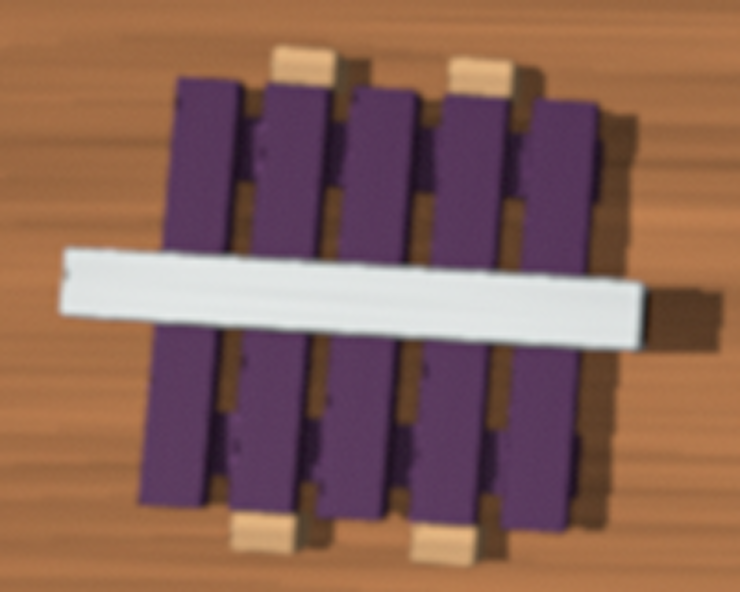

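```bash
python3 -c "
from h import *
cr=lambda p,s,o:(np.array(p)+.5)/s-.5+np.array(o)
r=ray('top',cr([(65,248),(61,315),(644,282),(640,350)],3.7,(90,180)),.068)[:,:2]
L=r[:2].mean(0);Rr=r[2:].mean(0);d=L-Rr
print(r.mean(0),np.linalg.norm(d),np.degrees(np.arctan2(d[1],d[0]))-90)
m=ray('top',cr([(354,89),(419,92),(385,519),(320,518)],3.7,(90,180)),.038);print(m.mean(0))
from plant import order
print(order.close_job())
"
```

```text
[0.53635394 0.23479351] 0.26016383175850916 -2.499452131015005
[0.5362751  0.23412542 0.038     ]
the job is handed in; nothing more can be done
None
```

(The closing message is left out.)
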